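# Tighten the clamp bolt with the click wrench

## Robot

A 6-joint arm with a two-finger parallel gripper is mounted at the origin on the work surface. World frame = base frame: x ahead of the robot, y to its left, z up, the work surface at z = 0. Lengths are in m, angles in rad, forces in N, time in s.
With the tool pointing down it reaches from about 0.3 to 0.875 m from the base axis. Payload 4.2 kg.
Tool frame: the origin (TCP) lies between the finger pads; the fingertips stand 19 mm ahead of it and the grasp point (between the pads) is the TCP (r.tip_extent is the distance from the TCP to the fingertips, in m); z points along the fingers, y is the line along which they close (so a half turn about z gives the same grasp; the last joint's range is limited). The gripper opens to 85 mm and grips with 20 to 120 N. Pads are 22 mm wide; open, the fingers measure 114 mm over their backs; the gripper's body (76 mm by 85 mm) begins 54 mm behind the grasp point. The pads swing forward as they close: fully open they stand 13 mm farther back than shut.
Start: joints at [1.123, 0.32, 1.565, -0, 1.257, -0.02], TCP at [0.239, 0.523, 0.25] pointing down, gripper open.
Joint ranges: [-3.11, 3.11], [-0.84, 2.01], [0.21, 2.61], [-1.34, 4.49], [0.05, 2.63], [-2.56, 2.56]. Speed limits (rad/s): [2.57, 2.57, 3.14, 3.14, 3.14, 3.14].

## Interface

Orientations are given as a unit quaternion [x, y, z, w].
In Python, from bench import readout, viewer, ticket, r gives the robot as it stands.
- The arm moves only by the tool play_rows, never from a script. Its argument "targets" is a list of rows, each a list of 2 entries, a list of its own where there are three numbers: the shift along the tool's x, y, z in cm, then the turn about the tool's z in degrees. A call has 1 to 10 rows; each row shifts and turns the commanded pose from where the row before left it, along the tool's axes as they then stand; what a row does not reach is not made up. A row lasts 1/12 s, in which the tool goes at most 41.7 mm and 7.16 degrees, less where a joint would pass 70% of its speed; a pose out of reach is approached as far as the arm can. A call is refused whole if a number of a shift passes 4.17 or a number of a turn 7.16, either way. A call with a gripper value outside its range is refused whole. "gripper" is the finger opening in cm, from 0 to 8.54, set as the call begins (left out, the last holds). The fingers move at their own pace and stop on an object; "newtons" is the grip in N (left out, the last holds). Time passes only in rows, so rows that do not move let the fingers close. It gives the time, the measured TCP pose, the force, the opening and the grip force at its end, in the units of the state.
- readout.observe(): the state, without advancing time (a new reading comes with each control period).
- viewer.capture(name): name is "side" or "top"; returns the picture (384x512x3 uint8, red, green, blue); there is no depth.
- viewer.calibration(name): a dict with "intrinsics" (3x3 intrinsics, pixels), "R" (3x3) and "t" (3): a world point X has camera coordinates R X + t. Camera axes: x right, y down, z forward; pixel columns grow to the right and rows downward; lengths in m; the calibration is good to about 2 mm. A picture is of the moment at which its call begins. calibration takes no time and is no camera call.
- ticket.finish_job(): hands the job in; it is judged then, once.
The state is a dict: "t": time; "joints": joint angles; "qd": joint speeds; "joint_torque": joint torques, N m; "tcp_pos": TCP position; "tcp_rot": TCP orientation; "ft_force": force on the tool from outside, world axes, zero at the start; "moment": the same for the moment, N m; "gripper_width": opening from 0.0 (shut) to 1.0 (fully open); "finger_force": force on a finger pad.
Only numpy, scipy, OpenCV 4.12 (cv2) and the standard library are available. Lean on these libraries where they do the work, as an engineer would, in place of code of your own. Each camera call takes 0.05 s, during which the arm holds its last target. There are 200 camera calls.

## Task

Lower the click-handle wrench over the brass square bolt head on the grey clamp block, gently and right down onto its collar, then turn it clockwise (seen from above) by the handle until the bolt is tight and you feel the handle's breakaway joint give. Stop at that click without folding the handle on towards its end stop, let go, and leave the wrench sitting on the bolt; do not disturb the two reel caps, the glass lamp shade or the rubber foot pad.

Things in the scene. Friction and masses are not known exactly. Their poses are not given: they have to be found in the camera images.
- wrench: loose click-handle wrench, 0.57 kg: steel square socket 42 x 42 mm, 32 mm high (black frame on top to 36 mm), with a square hole 28 mm wide right through, sides parallel to the outside. Origin: centre of the socket's underside, z up; it lies level on the socket alone. The handle leaves on the -x side; grip the socket by its flat +y and -y sides, 42 mm apart
- handle_grip (a point): point on the handle's centre line, 130 mm from the socket's axis, 10 mm above its underside; x points along the handle to the socket. The handle is hinged on the socket's vertical axis, straight (same x axis) until it trips: at about 0.7 N m clockwise (5.5 N here) it gives way and folds clockwise, resistance falling to two thirds at 0.2 rad, and stays folded where it is left
- handle_end (a point): outer end of the wrench's handle, 190 mm from the socket's axis. The handle is a straight bar, 14 mm wide and 12 mm high, from 25 mm out; its outer 70 mm is a red grip 18 mm wide and high. It counts as tripped when folded 0.05 rad past the socket, as forced when past 0.26 rad; hard end stop at 0.35 rad
- clamp: grey cast clamp block 130 x 90 mm, 34 mm high, fixed to the counter; origin at the centre of its underside, z up. On its centre stands a round steel collar, 50 mm across, whose flat top is 48 mm above the counter; the fully seated socket rests on this
- bolt_top (a point): centre of the top of the brass square bolt head on the clamp block, 76 mm above the counter; its x axis is parallel to a side of the square. The head is 26 mm square for the first 20 mm above the collar, then steps in to 21 mm at its top, 28 mm above the collar. The socket can be put on in any of four directions and has about 0.1 rad of play either way
- bolt_corner (a point): a top corner of the brass bolt head, 15 mm from the bolt's axis; it moves as the bolt turns. The bolt turns clockwise with about 0.2 N m of friction, stays where it is left, and comes tight suddenly after a further turn of 0.4 to 0.95 rad that cannot be known beforehand
- cap0: loose brown bakelite reel cap, 64 mm across, 24 mm high; origin at the centre of its underside
- cap1: the other brown bakelite reel cap, same shape and origin
- shade: loose frosted white glass lamp shade, 104 mm across at the foot, 75 mm high; origin at the centre of its underside
- pad: loose squat black rubber foot pad, 54 mm across, 16 mm high; origin at the centre of its underside
Things that resemble listed ones, but are neither listed nor needed, are in the scene too. There is more than one size of the wrench; the job needs the smallest.

How it is judged:
By the outcome, as a careful person would: the job done as asked, in the order asked, and still so for the second after the job is handed in, with the robot touching nothing.
It also fails if it takes over 72 s, if anything falls off the work surface, if the arm or the gripper's body presses on something with over 40 N, if the wrist force passes 120 N, or if a joint passes its speed limit or range.

## Working session

There is one attempt and no reset: what is moved stays moved. The work goes in short steps, Python scripts to look and compute and a tool call to move; the robot and the scene stay as the last step left them, time stands still between calls to the robot, and variables do not carry over. Pictures are saved under pics/ and viewed, at most 10 in all, crops included, and the job is handed in when it is done.

Besides the shell and the picture viewer there is one more tool, called after "Emit:" as name(argument=value, ...), one argument or row to a line, values as JSON. play_rows: Moves the arm, as the interface text tells. Its arguments: {"type":"object","properties":{"targets":{"type":"array","items":{"type":"array"}},"gripper":{"type":"number"},"newtons":{"type":"number"}},"required":["targets"]}

```bash
mkdir -p pics
python3 - <<'E'
from bench import readout, viewer, r
import cv2, numpy as np
for n in("top","side"):
    im=viewer.capture(n); cv2.imwrite(f"pics/{n}0.png",cv2.resize(im[:,:,::-1],(800,600),interpolation=cv2.INTER_CUBIC)); np.save(f"pics/{n}0.npy",im)
    c=viewer.calibration(n); print(n,np.round(c["intrinsics"],1).tolist(),np.round(c["R"],3).tolist(),np.round(c["t"],3).tolist())
print(readout.observe())
E
```

```text
top [[427.0, 0.0, 250.9], [0.0, 427.0, 189.9], [0.0, 0.0, 1.0]] [[-0.009, -1.0, -0.017], [-0.991, 0.011, -0.132], [0.132, 0.016, -0.991]] [-0.126, 0.532, 1.498]
side [[468.9, 0.0, 262.5], [0.0, 468.9, 187.5], [0.0, 0.0, 1.0]] [[-0.996, -0.093, 0.008], [-0.073, 0.721, -0.689], [0.058, -0.687, -0.725]] [0.537, 0.179, 1.381]
{'t': 0.1, 'joints': array([ 1.12299427e+00,  3.20230891e-01,  1.56555191e+00,  1.97428971e-05,
        1.25739155e+00, -2.00123178e-02]), 'qd': array([ 0.00044509, -0.00160603, -0.0026337 ,  0.00023116,  0.00117662,
       -0.0010541 ]), 'joint_torque': array([ 1.54073780e-05, -4.16405368e+01, -2.34703088e+01, -1.96885367e-05,
        4.86792298e-03, -6.52278061e-06]), 'tcp_pos': array([0.23837613, 0.52283082, 0.24956662]), 'tcp_rot': array([ 2.12270529e-01,  9.77210621e-01, -7.67135839e-04, -1.92435353e-04]), 'ft_force': array([-0.01843415, -0.49218   ,  0.3292266 ]), 'moment': array([ 0.00941651, -0.01393783, -0.0288995 ]), 'finger_force': 0.0, 'gripper_width': 0.997753489563847}
```

View pics/top0.png

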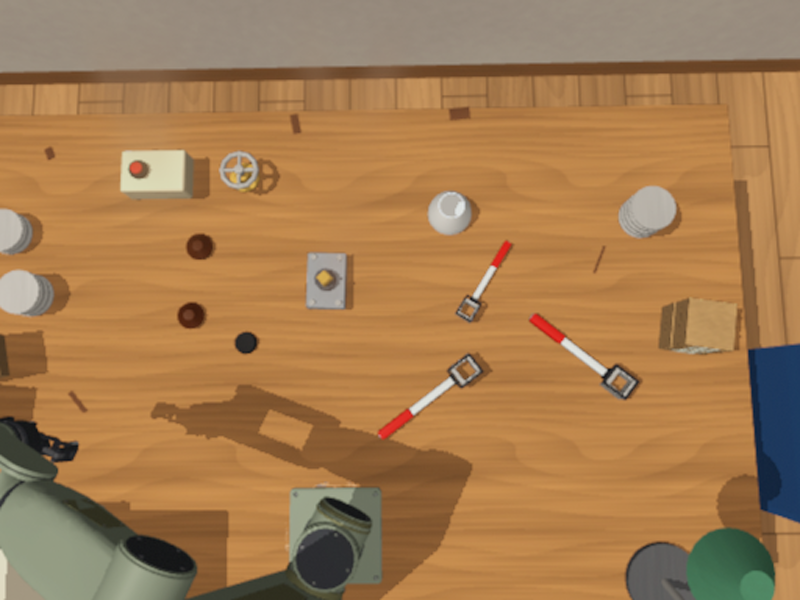

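View pics/side0.png

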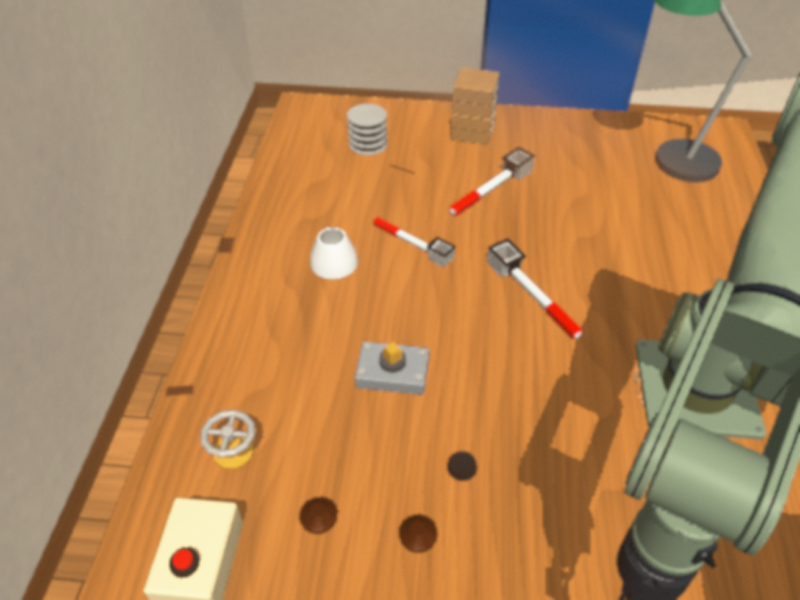

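The top view shows the smallest wrench (socket at 469,308; handle end at 507,243) and the bolt at (325,279) on the clamp. The caps are at (200,246) and (191,315), the pad at (246,342) and the shade at (450,213). The side view agrees, with the wrench socket at (441,250) and the bolt at (393,352).

```bash
cat > h.py <<'E'
import numpy as np, cv2
from bench import viewer
def ray(n,uv):
    c=viewer.calibration(n);K,R,t=map(np.array,(c["intrinsics"],c["R"],c["t"]))
    d=R.T@np.linalg.solve(K,[uv[0],uv[1],1.]); return -R.T@t,d
def plane(n,uv,z):
    o,d=ray(n,uv); return o+d*(z-o[2])/d[2]
def two(uv1,uv2):
    o1,d1=ray("top",uv1);o2,d2=ray("side",uv2)
    s=np.linalg.lstsq(np.c_[d1,-d2],o2-o1,rcond=None)[0]
    a,b=o1+s[0]*d1,o2+s[1]*d2; return (a+b)/2,np.linalg.norm(a-b)
def proj(n,X):
    c=viewer.calibration(n);p=c["intrinsics"]@(np.array(c["R"])@X+c["t"]);return p[:2]/p[2]
def blobs(im,m,roi):
    x0,y0,x1,y1=roi; k=np.zeros(m.shape,np.uint8);k[y0:y1,x0:x1]=m[y0:y1,x0:x1]
    cs=cv2.findContours(k,cv2.RETR_EXTERNAL,cv2.CHAIN_APPROX_NONE)[0]
    return max(cs,key=cv2.contourArea) if cs else None
def red(im): i=im.astype(int);return (i[...,0]>130)&(i[...,1]<60)&(i[...,2]<60)
def white(im): return im.min(2)>150
def mid(c): m=c.reshape(-1,2).astype(float); return m.mean(0)
E
python3 - <<'E'
from h import *
ims={n:np.load(f"pics/{n}0.npy") for n in("top","side")}
S=1.5625
roi={"top":dict(w=(285,150,330,210),b=(190,155,230,205)),"side":dict(w=(235,135,295,172),b=(225,215,278,255))}
for n,im in ims.items():
    x0,y0,x1,y1=roi[n]["w"]
    for nm,m in(("red",red(im)),("white",white(im))):
        c=blobs(im,m,roi[n]["w"]); print(n,nm,mid(c),cv2.contourArea(c),[cv2.minAreaRect(c)])
    hsv=cv2.cvtColor(im,cv2.COLOR_RGB2HSV)
    c=blobs(im,(hsv[...,1]>110)&(hsv[...,2]>90),(202,165,215,188) if n=="top" else (240,215,262,236)); print(n,"brass",mid(c),cv2.minAreaRect(c),plane(n,mid(c),.076))
A=cv2.resize(ims["top"][180:210,285:315],(400,400),interpolation=cv2.INTER_CUBIC)
B=cv2.resize(ims["top"][160:200,190:230],(400,400),interpolation=cv2.INTER_CUBIC)
cv2.imwrite("pics/crop.png",np.hstack([A,B])[:,:,::-1])
E
```

```text
top red [320.41176471 162.47058824] 56.0 [((320.449462890625, 162.28089904785156), (4.239991664886475, 17.171966552734375), 32.00538635253906)]
top white [309.25581395 180.23255814] 68.5 [((309.2940979003906, 180.17645263671875), (3.7729687690734863, 23.323806762695312), 30.963754653930664)]
top brass [207.34782609 177.69565217] ((207.25003051757812, 177.75001525878906), (8.485280990600586, 7.77817440032959), 45.0) [0.57002825 0.0200855  0.076     ]
side red [246.24137931 144.27586207] 43.5 [((246.1000213623047, 144.3000030517578), (13.86362075805664, 4.0249223709106445), 26.56505012512207)]
side white [263.45238095 152.78571429] 75.0 [((263.3999938964844, 152.6999969482422), (21.019041061401367, 4.472136497497559), 26.56505012512207)]
side brass [250.84507042 220.73239437] ((250.5, 223.5), (17.0, 21.0), 90.0) [0.57193848 0.01499835 0.076     ]
```

View pics/crop.png

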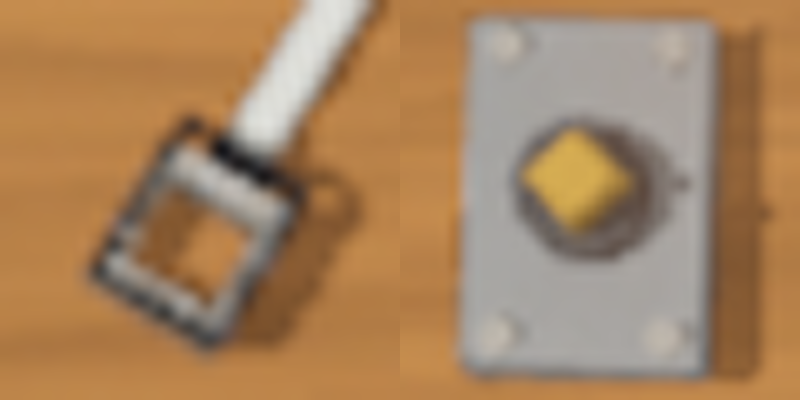

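The crop shows the socket frame centred at about (299.5,196.9) in image pixels, with the handle going up and right. The brass head is a diamond, its sides about 45° to the image axes.

Run:
```python
from h import *
im=np.load("pics/top0.npy")
r_=plane("top",(320.41,162.47),.019);w=plane("top",(309.26,180.23),.016);s=plane("top",(299.47,196.94),.036)
d=r_-w; print("red",r_,"white",w,"sock",s,"ang",np.degrees(np.arctan2(d[1],d[0])),"dist",np.linalg.norm((r_-s)[:2]),np.degrees(np.arctan2(*(r_-s)[1::-1])))
print("two-view red",two((320.41,162.47),(246.24,144.28)),"white",two((309.26,180.23),(263.45,152.79)))
# socket frame corners
for u in((193,122),(300,187),(210,348),(92,273)): print(plane("top",(285+(u[0]+.5)/13.333-.5,180+(u[1]+.5)/13.333-.5),.036)[:2])
# bolt corners
for u in((175,128),(235,180),(175,235),(120,180)): print("b",plane("top",(190+(u[0]+.5)/10-.5,160+(u[1]+.5)/10-.5),.076)[:2])
# clamp top: grey low-sat blob
hsv=cv2.cvtColor(im,cv2.COLOR_RGB2HSV)
m=(hsv[...,1]<60)&(hsv[...,2]>100)
c=blobs(im,m,(185,150,235,210));b=cv2.minAreaRect(c);print("clamp",b,plane("top",b[0],.034))
P=np.array([plane("top",p,.034)[:2] for p in cv2.boxPoints(b)]);print(P)
print("shade",plane("top",(288,136),.04),"pad",plane("top",(157.3,219),.01),"cap",plane("top",(128,157),.02))
```

```text
red [ 0.63078244 -0.38564122  0.019     ] white [ 0.56623829 -0.34371252  0.016     ] sock [ 0.50322332 -0.30479336  0.036     ] ang -33.00826899521527 dist 0.151022202756267 -32.36680821393542
two-view red (array([ 0.63294067, -0.38681859,  0.01149177]), np.float64(0.0013310559079859699)) white (array([ 0.56715183, -0.34385232,  0.01541613]), np.float64(0.0016303344568718637))
[ 0.53295222 -0.30386778]
[ 0.51506931 -0.33205692]
[ 0.47204129 -0.30695743]
[ 0.49250299 -0.27594092]
b [0.58906443 0.02122293]
b [5.70314117e-01 5.22231277e-05]
b [0.55104912 0.02104158]
b [0.57078137 0.04046913]
clamp ((208.5, 179.5), (35.0, 25.0), 90.0) [0.57026538 0.02089149 0.034     ]
[[ 0.6350383   0.06659006]
 [ 0.63393098 -0.0242063 ]
 [ 0.50626308 -0.02426341]
 [ 0.50723078  0.06554231]]
shade [ 0.72578607 -0.26814548  0.04      ] pad [0.43128359 0.20899068 0.01      ] cap [0.65963229 0.31937043 0.02      ]
```

Emit:
play_rows(
  targets=[
    [[-2.43,-2.68,0],0],
    [[-2.43,-2.68,0],0],
    [[-2.43,-2.68,0],0],
    [[-2.43,-2.68,0],0],
    [[-2.43,-2.68,0],0],
    [[-2.43,-2.68,0],0],
    [[-2.43,-2.68,0],0],
    [[-2.43,-2.68,0],0],
    [[-2.43,-2.68,0],0],
    [[-2.43,-2.68,0],0],
  ],
  gripper=8.54,
)

```text
t: 0.93
tcp_pos: [0.3483, 0.1768, 0.2501]
tcp_rot: [0.212, 0.977, -0.0, -0.0]
ft_force: [0.5, -0.3, 0.0]
gripper_width: 1.0
finger_force: 0.0
```

Emit:
play_rows(
  targets=[
    [[-2.43,-2.68,0],0],
    [[-2.43,-2.68,0],0],
    [[-2.43,-2.68,0],0],
    [[-2.43,-2.68,0],0],
    [[-2.43,-2.68,0],0],
    [[-2.43,-2.68,0],0],
    [[-2.43,-2.68,0],0],
    [[-2.43,-2.68,0],0],
    [[-2.43,-2.68,0],0],
    [[-2.43,-2.68,0],0],
  ],
)

```text
t: 1.77
tcp_pos: [0.4583, -0.1679, 0.25]
tcp_rot: [0.213, 0.977, 0.0, -0.0]
ft_force: [0.5, 0.1, 0.1]
gripper_width: 1.001
finger_force: 0.0
```

Emit:
play_rows(
  targets=[
    [[-2.43,-2.68,0],0],
    [[-2.43,-2.68,0],0],
    [[-2.43,-2.68,0],0],
    [[-2.43,-2.68,0],0],
    [[0,0,3],4],
    [[0,0,3],4],
    [[0,0,0],0],
  ],
)

```text
t: 2.35
tcp_pos: [0.4991, -0.3027, 0.184]
tcp_rot: [0.281, 0.96, 0.002, -0.006]
ft_force: [-0.5, -0.2, -1.7]
gripper_width: 1.0
finger_force: 0.0
```

Emit:
play_rows(
  targets=[
    [[0,0,3],0],
    [[0,0,3],0],
    [[0,0,3],0],
    [[0,0,2.5],0],
    [[0,0,2],0],
    [[0,0,1.5],0],
    [[0,0,0.8],0],
    [[0,0,0],0],
    [[0,0,0],0],
  ],
)

```text
t: 3.1
tcp_pos: [0.5029, -0.3041, 0.0331]
tcp_rot: [0.279, 0.96, -0.0, 0.0]
ft_force: [-0.6, -0.3, 0.5]
gripper_width: 0.998
finger_force: 0.0
```

Run:
```python
from h import *
from bench import readout,r
print(r.tip_extent)
s=readout.observe();print(s["tcp_pos"],s["tcp_rot"])
a=viewer.capture("top");b=viewer.capture("side")
A=cv2.resize(a[170:225,270:340],(400,314),interpolation=cv2.INTER_CUBIC);B=cv2.resize(b[125:180,240:310],(400,314),interpolation=cv2.INTER_CUBIC)
cv2.imwrite("pics/g1.png",np.hstack([A,B])[:,:,::-1])
```

```text
0.019
[ 0.50294513 -0.30411831  0.03312776] [ 2.79420643e-01  9.60168677e-01 -8.61550424e-05  4.56522951e-04]
```

View pics/g1.png

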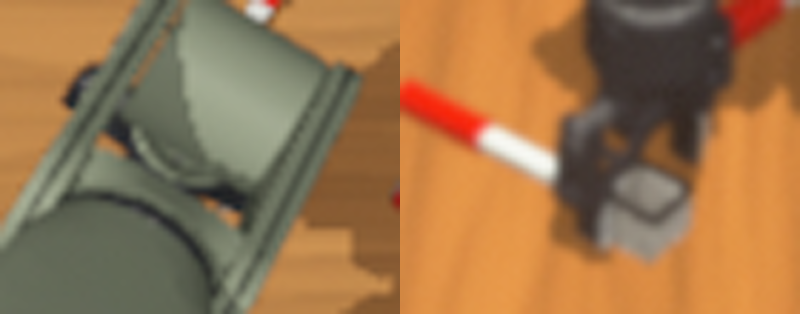

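The left crop shows the arm hiding the socket from the top camera. In the right one the socket (650,200) is between the fingers. I'll go down and close.

Emit:
play_rows(
  targets=[
    [[0,0,0.4],0],
    [[0,0,0.35],0],
    [[0,0,0],0],
    [[0,0,0],0],
  ],
)

```text
t: 3.53
tcp_pos: [0.5022, -0.3039, 0.0248]
tcp_rot: [0.28, 0.96, 0.0, -0.0]
ft_force: [0.6, 0.0, 1.3]
gripper_width: 0.999
finger_force: 0.0
```

Emit:
play_rows(
  targets=[
    [[0,0,0],0],
    [[0,0,0],0],
    [[0,0,0],0],
    [[0,0,0],0],
    [[0,0,0],0],
    [[0,0,0],0],
    [[0,0,0],0],
    [[0,0,0],0],
  ],
  gripper=3.5,
  newtons=70,
)

```text
t: 4.2
tcp_pos: [0.5025, -0.3043, 0.0253]
tcp_rot: [0.28, 0.96, -0.0, 0.0]
ft_force: [-1.2, -0.8, 5.4]
gripper_width: 0.478
finger_force: 72.8
```

Emit:
play_rows(
  targets=[
    [[0,0,-1],0],
    [[0,0,-2],0],
    [[0,0,-3],0],
    [[0,0,-3],0],
    [[0,0,-2],0],
    [[0,0,-1],0],
    [[0,0,0],0],
  ],
)

```text
t: 4.78
tcp_pos: [0.503, -0.3042, 0.1465]
tcp_rot: [0.28, 0.96, -0.0, 0.002]
ft_force: [-0.7, -0.3, -4.8]
gripper_width: 0.474
finger_force: 71.9
```

Emit:
play_rows(
  targets=[
    [[0.8,2.1,0],0],
    [[1.2,3.1,0],0],
    [[1.2,3.2,0],0],
    [[1.2,3.2,0],0],
    [[1.2,3.2,0],0],
    [[1.2,3.2,0],0],
    [[1.2,3.2,0],0],
    [[1.2,3.2,0],0],
    [[1.2,3.2,0],0],
    [[0.8,2.0,0],0],
  ],
)

```text
t: 5.62
tcp_pos: [0.5659, 0.0091, 0.1423]
tcp_rot: [0.279, 0.96, 0.0, -0.002]
ft_force: [-0.5, -0.2, -5.5]
gripper_width: 0.478
finger_force: 72.3
```

Emit:
play_rows(
  targets=[
    [[0.5,1.1,0],0],
    [[0.1,0.4,0],3],
    [[0,0,0],4],
    [[0,0,0],4],
    [[0,0,0],1.5],
    [[0,0,0],0],
    [[0,0,0],0],
    [[0,0,0],0],
  ],
)

```text
t: 6.28
tcp_pos: [0.5694, 0.0214, 0.1438]
tcp_rot: [0.383, 0.924, -0.0, -0.001]
ft_force: [0.1, 0.4, -4.2]
gripper_width: 0.477
finger_force: 72.2
```

Run:
```python
from h import *
from bench import readout
s=readout.observe();print(s["tcp_pos"],s["tcp_rot"],s["ft_force"],s["moment"])
a=viewer.capture("top");b=viewer.capture("side");np.save("pics/top2.npy",a);np.save("pics/side2.npy",b)
A=cv2.resize(a[140:220,180:260],(400,400),interpolation=cv2.INTER_CUBIC);B=cv2.resize(b[160:240,200:280],(400,400),interpolation=cv2.INTER_CUBIC)
cv2.imwrite("pics/g2.png",np.hstack([A,B])[:,:,::-1])
```

```text
[0.56940537 0.02136874 0.14382697] [ 3.82653308e-01  9.23891479e-01 -4.01351748e-04 -9.05339572e-04] [ 0.11547034  0.38011243 -4.15081715] [ 0.04123159 -0.00208734  0.02361482]
```

View pics/g2.png

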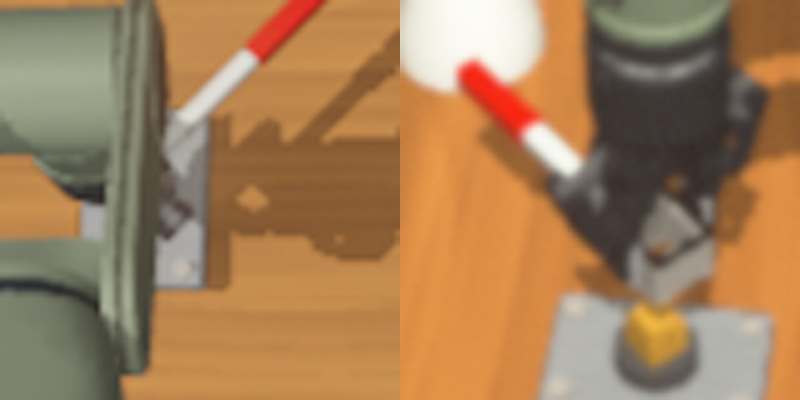

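The left (top) crop shows the handle clearly, with the red/white boundary at (252,55), but the socket is mostly hidden. The right (side) crop shows the socket's lower near corner at (652,303), above the bolt at (657,330).

Run:
```python
from h import *
ims={n:np.load(f"pics/{n}2.npy") for n in("top","side")}
rs={"top":(225,110,275,160),"side":(205,165,240,195)}; q={}
def cen(m,roi):
    x0,y0,x1,y1=roi;k=np.zeros(m.shape,np.uint8);k[y0:y1,x0:x1]=m[y0:y1,x0:x1]
    n,l,s,c=cv2.connectedComponentsWithStats(k);i=1+np.argmax(s[1:,4]);return c[i],s[i,4]
for n,im in ims.items():
    i=im.astype(int);rd=(i[...,0]-(i[...,1]+i[...,2])/2>70)&(i[...,1]<90)&(i[...,2]<80)
    rc,ra=cen(rd,rs[n]);q[n]=rc;print(n,rc,ra)
    c=blobs(im,rd,rs[n]);print(cv2.minAreaRect(c))
p,e=two(q["top"],q["side"]);print("red pt",p,e)
u=np.array([np.cos(-np.pi/4),np.sin(-np.pi/4),0]);print("centre from 155mm",p-.155*u)
p,e=two((180+72.5/1/5+0-.5+0,140+55.5/5-.5),(0,0)) if 0 else two((180+252.5/5-.5,140+55.5/5-.5),(200+133.5/5-.5,160+127.5/5-.5));print("boundary",p,e,p-.12*u)
print("corner",plane("side",(250.0,220.2),.119)-[0,.0297,0])
# bolt near top corner, lower & side view brass extents
s=ims["side"];hsv=cv2.cvtColor(s,cv2.COLOR_RGB2HSV)
print("tcp proj side",proj("side",np.array([.5694,.0214,.119])),"bolt base proj",proj("side",np.array([.570,.0205,.048])))
```

```text
top [237.44210526 143.58947368] 95
((237.25003051757812, 143.75001525878906), (4.242640495300293, 19.091880798339844), 45.0)
side [218.94495413 180.0733945 ] 109
((218.75001525878906, 179.75), (17.677669525146484, 7.071067810058594), 45.0)
red pt [ 0.67823819 -0.08851706  0.12713437] 0.0006317748806560084
centre from 155mm [0.56863664 0.02108449 0.12713437]
boundary [ 0.65243227 -0.063484    0.13467977] 0.00048278023961747667 [0.56757946 0.02136882 0.13467977]
corner [0.57015574 0.01882885 0.119     ]
tcp proj side [251.34679129 212.7698549 ] bolt base proj [251.39182888 228.37181844]
```

Emit:
play_rows(
  targets=[
    [[-0.1,0.04,1],0],
    [[0,0,1.5],0],
    [[0,0,1],0],
    [[0,0,0.5],0],
    [[0,0,0],0],
    [[0,0,0],0],
  ],
)

```text
t: 6.88
tcp_pos: [0.571, 0.0212, 0.1045]
tcp_rot: [0.383, 0.924, -0.0, -0.0]
ft_force: [0.1, -0.8, -5.3]
gripper_width: 0.478
finger_force: 72.2
```

Emit:
play_rows(
  targets=[
    [[0,0,0.2],0],
    [[0,0,0.2],0],
    [[0,0,0.2],0],
    [[0,0,0.2],0],
    [[0,0,0],0],
    [[0,0,0],0],
  ],
)

```text
t: 7.38
tcp_pos: [0.571, 0.0212, 0.0968]
tcp_rot: [0.383, 0.924, 0.0, 0.0]
ft_force: [-0.1, 0.2, -5.4]
gripper_width: 0.477
finger_force: 72.3
```

Emit:
play_rows(
  targets=[
    [[0,0,0.15],0],
    [[0,0,0.15],0],
    [[0,0,0.15],0],
    [[0,0,0],0],
    [[0,0,0],0],
  ],
)

```text
t: 7.8
tcp_pos: [0.5718, 0.0211, 0.0929]
tcp_rot: [0.383, 0.924, 0.0, 0.001]
ft_force: [1.9, -0.9, -0.8]
gripper_width: 0.48
finger_force: 72.9
```

Emit:
play_rows(
  targets=[
    [[0,0,0.1],0],
    [[0,0,0.1],0],
    [[0,0,0],0],
    [[0,0,0],0],
  ],
)

```text
t: 8.13
tcp_pos: [0.5723, 0.0209, 0.0905]
tcp_rot: [0.383, 0.924, 0.0, 0.002]
ft_force: [4.6, -2.1, -3.4]
gripper_width: 0.479
finger_force: 72.6
```

Emit:
play_rows(
  targets=[
    [[-0.15,0.06,0],0],
    [[0,0,0],0],
    [[0,0,0],0],
  ],
)

```text
t: 8.38
tcp_pos: [0.5725, 0.0207, 0.0898]
tcp_rot: [0.383, 0.924, 0.0, -0.0]
ft_force: [2.5, -1.2, -5.2]
gripper_width: 0.474
finger_force: 72.5
```

Emit:
play_rows(
  targets=[
    [[0,0,0.1],0],
    [[0,0,0.1],0],
    [[0,0,0.1],0],
    [[0,0,0],0],
    [[0,0,0],0],
  ],
)

```text
t: 8.8
tcp_pos: [0.5725, 0.0206, 0.087]
tcp_rot: [0.383, 0.924, 0.0, -0.0]
ft_force: [3.3, -1.0, -5.7]
gripper_width: 0.476
finger_force: 72.3
```

Emit:
play_rows(
  targets=[
    [[-0.06,0.03,0.1],0],
    [[0,0,0.2],0],
    [[0,0,0.2],0],
    [[0,0,0.2],0],
    [[0,0,0.2],0],
    [[0,0,0],0],
    [[0,0,0],0],
  ],
)

```text
t: 9.38
tcp_pos: [0.5727, 0.0205, 0.0777]
tcp_rot: [0.383, 0.924, -0.0, -0.001]
ft_force: [2.1, 0.2, -6.8]
gripper_width: 0.477
finger_force: 72.2
```

Emit:
play_rows(
  targets=[
    [[0,0,0.1],0],
    [[0,0,0.1],0],
    [[0,0,0.1],0],
    [[0,0,0],0],
    [[0,0,0],0],
  ],
)

```text
t: 9.8
tcp_pos: [0.5728, 0.0205, 0.0751]
tcp_rot: [0.383, 0.924, -0.0, -0.0]
ft_force: [-0.1, 0.6, -5.8]
gripper_width: 0.477
finger_force: 72.2
```

Emit:
play_rows(
  targets=[
    [[0,0,0.1],0],
    [[0,0,0.1],0],
    [[0,0,0],0],
    [[0,0,0],0],
  ],
)

```text
t: 10.13
tcp_pos: [0.573, 0.0204, 0.0733]
tcp_rot: [0.383, 0.924, -0.0, -0.0]
ft_force: [0.9, -0.3, -4.2]
gripper_width: 0.473
finger_force: 72.4
```

Emit:
play_rows(
  targets=[
    [[0,0,0.05],0],
    [[0,0,0.05],0],
    [[0,0,0],0],
    [[0,0,0],0],
  ],
)

```text
t: 10.47
tcp_pos: [0.573, 0.0204, 0.0732]
tcp_rot: [0.383, 0.924, -0.0, 0.0]
ft_force: [-3.7, -0.2, 5.5]
gripper_width: 0.477
finger_force: 73.5
```

Emit:
play_rows(
  targets=[
    [[0,0,-0.05],0],
    [[0,0,0],0],
    [[0,0,0],0],
    [[0,0,0],0],
    [[0,0,0],0],
    [[0,0,0],0],
  ],
  gripper=8.4,
)

```text
t: 10.97
tcp_pos: [0.5733, 0.0204, 0.0727]
tcp_rot: [0.383, 0.924, 0.0, 0.0]
ft_force: [-0.4, 0.2, -0.2]
gripper_width: 0.982
finger_force: 0.0
```

Emit:
play_rows(
  targets=[
    [[0,0,-1],0],
    [[0,0,-2],0],
    [[0,0,-2],0],
    [[-3,0,0],0],
    [[-3.5,0,0],0],
    [[-3.5,0,0],0],
    [[-3,0,0],0],
    [[0,0,0],0],
    [[0,0,0],0],
  ],
)

```text
t: 11.72
tcp_pos: [0.6657, -0.0726, 0.123]
tcp_rot: [0.384, 0.923, 0.0, 0.0]
ft_force: [-1.3, -0.4, -0.3]
gripper_width: 0.983
finger_force: 0.0
```

Run:
```python
from h import *
from bench import readout
s=readout.observe();print(s["tcp_pos"],s["tcp_rot"],s["ft_force"])
a=viewer.capture("top");b=viewer.capture("side");np.save("pics/top3.npy",a);np.save("pics/side3.npy",b)
A=cv2.resize(a[140:220,180:260],(400,400),interpolation=cv2.INTER_CUBIC);B=cv2.resize(b[170:250,200:280],(400,400),interpolation=cv2.INTER_CUBIC)
cv2.imwrite("pics/g3.png",np.hstack([A,B])[:,:,::-1])
```

```text
[ 0.66565964 -0.07261501  0.12297216] [3.83671554e-01 9.23469593e-01 1.76672032e-04 1.34814495e-04] [-1.25241856 -0.37224411 -0.31845009]
```

View pics/g3.png

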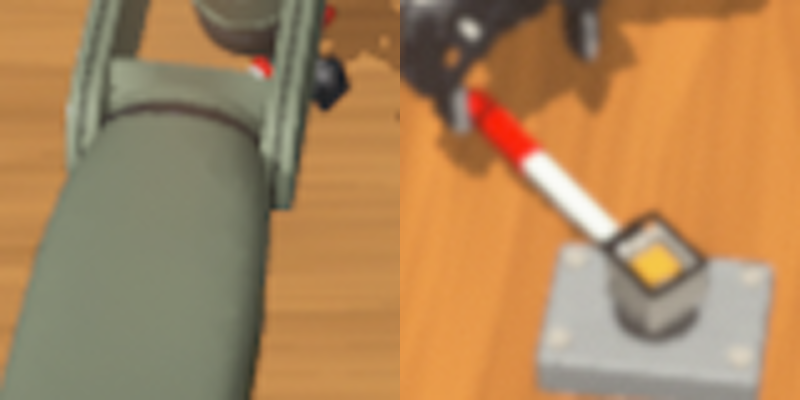

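The side crop shows the socket seated on the collar around the brass head, with the handle straight. I'll lower the fingers so they straddle the handle.

Emit:
play_rows(
  targets=[
    [[0,0,0.5],0],
    [[0,0,1],0],
    [[0,0,0.5],0],
    [[0,0,1],0],
    [[0,0,1],0],
    [[0,0,1],0],
    [[0,0,0.7],0],
    [[0,0,0.4],0],
    [[0,0,0],0],
  ],
  gripper=4.0,
  newtons=20,
)

```text
t: 12.57
tcp_pos: [0.6643, -0.0714, 0.0603]
tcp_rot: [0.383, 0.924, -0.0, -0.001]
ft_force: [0.0, -0.4, -0.4]
gripper_width: 0.471
finger_force: 0.0
```

Emit:
play_rows(
  targets=[
    [[0,0,0],0],
    [[0,0,0],0],
    [[0,0,0],0],
  ],
  gripper=3.0,
)

```text
t: 12.82
tcp_pos: [0.6655, -0.0716, 0.0625]
tcp_rot: [0.383, 0.924, 0.0, 0.001]
ft_force: [-1.2, -0.1, -0.2]
gripper_width: 0.351
finger_force: 0.0
```

Emit:
play_rows(
  targets=[
    [[0.01,-0.45,0],2],
    [[0.01,-0.45,0],2],
    [[0,0,0],0],
    [[0,0,0],0],
  ],
)

```text
t: 13.15
tcp_pos: [0.6586, -0.0777, 0.0623]
tcp_rot: [0.415, 0.91, 0.0, 0.0]
ft_force: [-0.8, -0.2, -0.0]
gripper_width: 0.351
finger_force: 0.0
```

Emit:
play_rows(
  targets=[
    [[0.01,-0.45,0],2],
    [[0.01,-0.45,0],2],
    [[0.01,-0.45,0],2],
    [[0,0,0],0],
    [[0,0,0],0],
  ],
)

```text
t: 13.57
tcp_pos: [0.6481, -0.0858, 0.0621]
tcp_rot: [0.461, 0.887, 0.0, 0.0]
ft_force: [0.4, -0.1, 0.9]
gripper_width: 0.351
finger_force: 0.0
```

Emit:
play_rows(
  targets=[
    [[0.01,-0.45,0],2],
    [[0.01,-0.45,0],2],
    [[0.01,-0.45,0],2],
    [[0.01,-0.45,0],2],
    [[0,0,0],0],
    [[0,0,0],0],
  ],
)

```text
t: 14.07
tcp_pos: [0.6328, -0.095, 0.062]
tcp_rot: [0.522, 0.853, 0.0, 0.0]
ft_force: [1.5, -0.1, 0.4]
gripper_width: 0.351
finger_force: 0.4
```

Emit:
play_rows(
  targets=[
    [[0.01,-0.45,0],2],
    [[0.01,-0.45,0],2],
    [[0.01,-0.45,0],2],
    [[0,0,0],0],
    [[0,0,0],0],
  ],
)

```text
t: 14.48
tcp_pos: [0.6203, -0.1005, 0.062]
tcp_rot: [0.566, 0.825, 0.0, 0.0]
ft_force: [1.3, -0.2, -0.1]
gripper_width: 0.353
finger_force: 0.4
```

Emit:
play_rows(
  targets=[
    [[0.01,-0.45,0],2],
    [[0.01,-0.45,0],2],
    [[0,0,0],0],
    [[0,0,0],0],
  ],
)

```text
t: 14.82
tcp_pos: [0.6116, -0.1033, 0.0619]
tcp_rot: [0.594, 0.804, 0.0, 0.0]
ft_force: [0.7, -0.3, 0.9]
gripper_width: 0.354
finger_force: 0.4
```

Emit:
play_rows(
  targets=[
    [[0.01,-0.45,0],2],
    [[0.01,-0.45,0],2],
    [[0,0,0],0],
    [[0,0,0],0],
  ],
)

```text
t: 15.15
tcp_pos: [0.6028, -0.1056, 0.0618]
tcp_rot: [0.622, 0.783, -0.0, -0.0]
ft_force: [1.1, 0.1, 0.7]
gripper_width: 0.351
finger_force: 0.4
```

Emit:
play_rows(
  targets=[
    [[0.01,-0.45,0],2],
    [[0.01,-0.45,0],2],
    [[0,0,0],0],
    [[0,0,0],0],
  ],
)

```text
t: 15.48
tcp_pos: [0.5939, -0.1073, 0.0618]
tcp_rot: [0.649, 0.761, -0.0, -0.0]
ft_force: [-0.1, -0.7, 0.0]
gripper_width: 0.352
finger_force: 0.4
```

Emit:
play_rows(
  targets=[
    [[0.01,-0.45,0],2],
    [[0.01,-0.45,0],2],
    [[0,0,0],0],
    [[0,0,0],0],
  ],
)

```text
t: 15.82
tcp_pos: [0.5854, -0.1083, 0.0619]
tcp_rot: [0.675, 0.738, 0.0, 0.0]
ft_force: [1.9, -0.6, 0.5]
gripper_width: 0.349
finger_force: 1.0
```

Emit:
play_rows(
  targets=[
    [[0.01,-0.45,0],2],
    [[0.01,-0.45,0],2],
    [[0,0,0],0],
    [[0,0,0],0],
  ],
)

```text
t: 16.15
tcp_pos: [0.5771, -0.1088, 0.062]
tcp_rot: [0.7, 0.714, 0.001, 0.001]
ft_force: [4.1, 0.4, -0.3]
gripper_width: 0.351
finger_force: 2.3
```

Emit:
play_rows(
  targets=[
    [[0,-0.25,0],1],
    [[0,0,0],0],
    [[0,0,0],0],
    [[0,0,0],0],
  ],
)

```text
t: 16.48
tcp_pos: [0.5742, -0.1089, 0.062]
tcp_rot: [0.707, 0.707, 0.001, 0.001]
ft_force: [4.9, 0.8, -0.2]
gripper_width: 0.349
finger_force: 2.6
```

```bash
cat > ang.py <<'E'
from h import *
from bench import readout
import sys
s=readout.observe();print(s["tcp_pos"][:2],s["ft_force"],s["finger_force"])
b=viewer.capture("side");a=viewer.capture("top")
B=cv2.resize(b[165:245,200:300],(800,600) if 0 else (700,560),interpolation=cv2.INTER_CUBIC)
cv2.imwrite(f"pics/{sys.argv[1]}.png",B[:,:,::-1]);np.save(f"pics/{sys.argv[1]}.npy",b)
E
python3 ang.py k1
```

```text
[ 0.57424751 -0.10888226] [ 4.92470141  0.76973858 -0.23622374] 2.5867392879445106
```

View pics/k1.png

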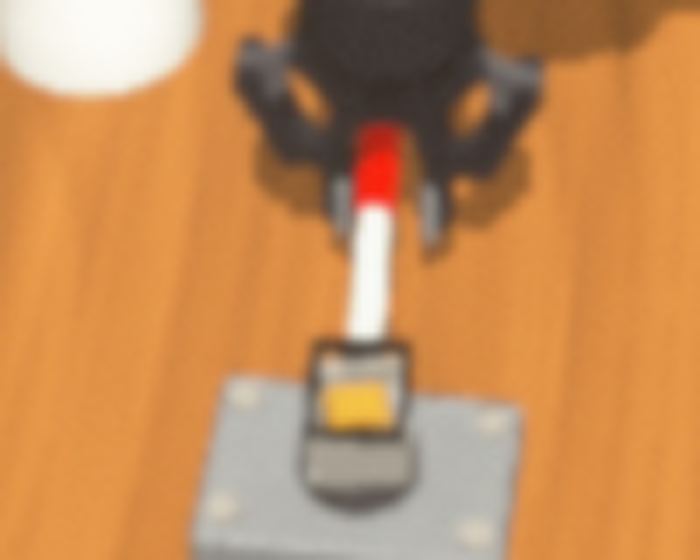

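The side view shows the handle still in line with the socket: handle axis from (368,340) to (378,125), with the left finger touching. The bolt is tight and the force is rising, so I'll take small steps.

Emit:
play_rows(
  targets=[
    [[0,-0.25,0],1],
    [[0,0,0],0],
    [[0,0,0],0],
    [[0,0,0],0],
  ],
)

```text
t: 16.92
tcp_pos: [0.5713, -0.1089, 0.0619]
tcp_rot: [0.713, 0.701, 0.0, 0.0]
ft_force: [4.4, -0.3, -0.7]
gripper_width: 0.352
finger_force: 2.4
```

Emit:
play_rows(
  targets=[
    [[0,-0.25,0],1],
    [[0,0,0],0],
    [[0,0,0],0],
    [[0,0,0],0],
  ],
)

```text
t: 17.25
tcp_pos: [0.5684, -0.1089, 0.0618]
tcp_rot: [0.719, 0.695, -0.0, -0.0]
ft_force: [3.7, -0.7, 0.8]
gripper_width: 0.351
finger_force: 2.0
```

Emit:
play_rows(
  targets=[
    [[0,-0.3,0],1.5],
    [[0,0,0],0],
    [[0,0,0],0],
    [[0,0,0],0],
  ],
)

```text
t: 17.58
tcp_pos: [0.5652, -0.1087, 0.0617]
tcp_rot: [0.728, 0.685, -0.0, -0.0]
ft_force: [3.0, -0.3, 0.6]
gripper_width: 0.355
finger_force: 1.6
```

```bash
python3 ang.py k2
python3 - <<'E'
from h import *
c=np.array([.5728,.0204])
for k in("k1","k2"):
    im=np.load(f"pics/{k}.npy");i=im.astype(int)
    P=[]
    wm=white(im)
    for v in range(196,211):   # white handle rows in side view
        x=np.flatnonzero(wm[v,235:275])+235
        if len(x): P.append(plane("side",(x.mean(),v),.064)[:2])
    P=np.array(P);f=np.polyfit(P[:,1],P[:,0],1);print(k,"handle world angle from -90:",np.degrees(np.arctan(f[0])), "n",len(P),"rad from -x..", P[len(P)//2], np.degrees(np.arctan2(*(P[len(P)//2]-c)[::-1])))
    B=cv2.resize(im[205:245,235:265],(600,800)) if 0 else None
E
```

```text
[ 0.56518802 -0.10873566] [ 3.02492935 -0.25038357  0.62596109] 1.6420758939193547
k1 handle world angle from -90: -3.7989666135724245 n 15 rad from -x.. [ 0.57577896 -0.06390749] -87.97632357146054
k2 handle world angle from -90: 0.6946680085595505 n 15 rad from -x.. [ 0.56978926 -0.06451203] -92.03069608219417
```

View pics/k2.png

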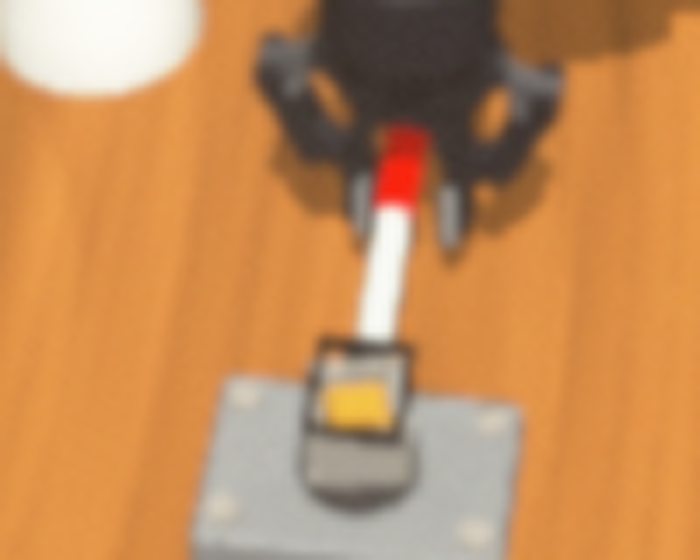

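The side view shows the handle leaning right of the socket axis, from (378,340) to (405,130), while the force has dropped from 4.9 to 3.0 N. The joint has given, so I'll back off and lift clear to check.

Emit:
play_rows(
  targets=[
    [[0,0.3,0],0],
    [[0,0.3,0],0],
    [[0,0,0],0],
    [[0,0,0],0],
  ],
  gripper=4.0,
)

```text
t: 18.02
tcp_pos: [0.5708, -0.109, 0.0614]
tcp_rot: [0.728, 0.685, -0.001, -0.001]
ft_force: [-0.0, 0.0, -0.4]
gripper_width: 0.468
finger_force: 0.0
```

Emit:
play_rows(
  targets=[
    [[0,0,-1],0],
    [[0,0,-2],0],
    [[0,0,-3],0],
    [[0,0,-3],0],
    [[0,0,-3],0],
    [[-2,0,-2],0],
    [[-3,0,0],0],
    [[-3,0,0],0],
    [[-3,0,0],0],
    [[-3,0,0],0],
  ],
)

```text
t: 18.85
tcp_pos: [0.5622, -0.2499, 0.2028]
tcp_rot: [0.728, 0.685, 0.0, 0.0]
ft_force: [1.2, 0.2, 0.7]
gripper_width: 0.473
finger_force: 0.0
```

Emit:
play_rows(
  targets=[
    [[-3,3,0],0],
    [[-3,3,0],0],
    [[-3,3,0],0],
    [[-2,3,0],0],
    [[0,3,0],0],
    [[0,0,0],0],
    [[0,0,0],0],
  ],
)

```text
t: 19.43
tcp_pos: [0.7047, -0.3659, 0.2005]
tcp_rot: [0.728, 0.685, -0.0, -0.001]
ft_force: [-0.8, -0.2, 0.7]
gripper_width: 0.463
finger_force: 0.0
```

Run:
```python
from h import *
a=viewer.capture("top").astype(float);b=viewer.capture("side").astype(float)
for _ in range(3): a+=viewer.capture("top");b+=viewer.capture("side")
a=(a/4).round().astype(np.uint8);b=(b/4).round().astype(np.uint8);np.save("pics/topF.npy",a);np.save("pics/sideF.npy",b)
A=cv2.resize(a[160:200,190:240],(400,320),interpolation=cv2.INTER_CUBIC);A2=cv2.resize(a[165:190,195:226],(400,320),interpolation=cv2.INTER_CUBIC)
B=cv2.resize(b[180:240,230:280],(400,480),interpolation=cv2.INTER_CUBIC)[:320*480//480]
cv2.imwrite("pics/f.png",np.hstack([A,cv2.resize(b[190:238,228:288],(400,320),interpolation=cv2.INTER_CUBIC)])[:,:,::-1])
```

View pics/f.png

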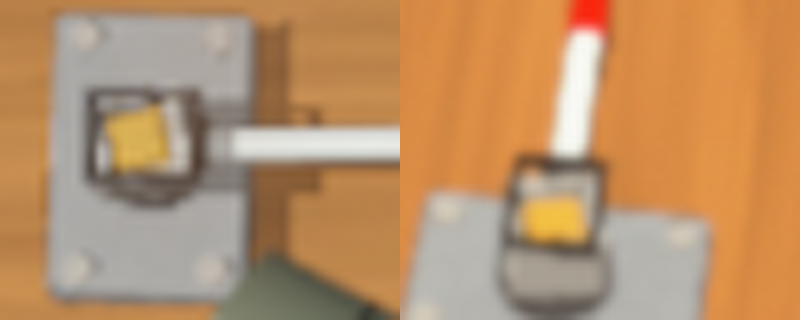

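The top view shows the handle along row ~143, the socket frame from (88,92) to (198,185) and the brass head turned counter-clockwise relative to the frame. The fold still needs a number.

Run:
```python
from h import *
a=np.load("pics/topF.npy");b=np.load("pics/sideF.npy")
def rect(n,im,z,s=5000,c=(.572,.02),h=.05):
    # world square -> image; out col ~ -y, row ~ -x
    W=np.float32([[c[0]+h,c[1]+h],[c[0]+h,c[1]-h],[c[0]-h,c[1]-h],[c[0]-h,c[1]+h]])
    P=np.float32([proj(n,np.array([*w,z])) for w in W]);N=int(2*h*s)
    return cv2.warpPerspective(im,cv2.getPerspectiveTransform(P,np.float32([[0,0],[N,0],[N,N],[0,N]])),(N,N),flags=cv2.INTER_CUBIC)
out=[]
for n,im in(("top",a),("side",b)):
    R=rect(n,im,.084);out.append(cv2.resize(R,(400,400)))
    hsv=cv2.cvtColor(rect(n,im,.076),cv2.COLOR_RGB2HSV);m=((hsv[...,1]>110)&(hsv[...,2]>100)).astype(np.uint8);m[:120]=0;m[380:]=0;m[:,:120]=0;m[:,380:]=0
    c=max(cv2.findContours(m,0,1)[0],key=cv2.contourArea);print(n,"brass",cv2.minAreaRect(c))
    wm=white(im);P=[]
    if n=="top":
        for u in range(224,238):
            col=im[165:190,u].astype(float).min(1);w=np.clip(col-120,0,None);P.append(plane(n,((u),165+(w*np.arange(25)).sum()/w.sum()),.064)[:2])
    else:
        for v in range(196,212):
            row=im[v,238:275].astype(float).min(1);w=np.clip(row-120,0,None);P.append(plane(n,(238+(w*np.arange(37)).sum()/w.sum(),v),.064)[:2])
    P=np.array(P);f=np.polyfit(P[:,1],P[:,0],1);print(n,"handle angle",-90-np.degrees(np.arctan(f[0])),"x at y=.02",np.polyval(f,.0204),"resid",np.std(P[:,0]-np.polyval(f,P[:,1])))
cv2.imwrite("pics/rect.png",np.hstack(out)[:,:,::-1])
```

```text
top brass ((238.7422637939453, 246.8454132080078), (143.7907257080078, 127.06866455078125), 80.23822784423828)
top handle angle -90.35349831973681 x at y=.02 0.5724314900882259 resid 1.650354483694763e-05
side brass ((234.18606567382812, 252.27536010742188), (139.7904052734375, 135.12295532226562), 76.50426483154297)
side handle angle -90.0135507528013 x at y=.02 0.5709855385205461 resid 0.00021196385308116893
```

View pics/rect.png

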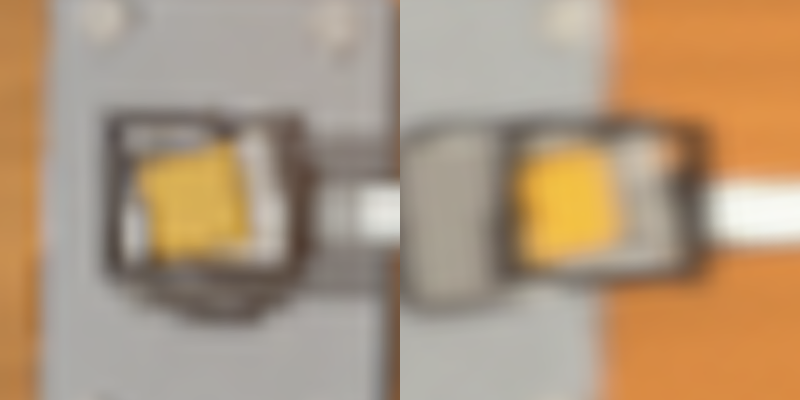

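The rectified views put the handle at -90.2°. The brass head is at about -80°, so with at most 5.7° of play the fold is roughly 0.07–0.12 rad. That is past the trip point, but the lower end is close to 0.05. A nudge of about 2° keeps it well inside the 0.05–0.26 window.

Emit:
play_rows(
  targets=[
    [[2,-3,0],0],
    [[3,-3,0],0],
    [[3,-3,0],0],
    [[3,-3,0],0],
    [[2,-3,0],0],
    [[4,0,0],0],
    [[4,0,0],0],
    [[3,0,0],0],
    [[1,0,0],0],
    [[0,0,0],0],
  ],
)

```text
t: 20.67
tcp_pos: [0.5712, -0.1068, 0.2024]
tcp_rot: [0.727, 0.686, 0.0, 0.0]
ft_force: [0.9, 0.0, 0.4]
gripper_width: 0.467
finger_force: 0.0
```

Emit:
play_rows(
  targets=[
    [[0,0,2],0],
    [[0,0,3],0],
    [[0,0,3],0],
    [[0,0,2],0],
    [[0,0,1.5],0],
    [[0,0,1],0],
    [[0,0,1],0],
    [[0,0,0.5],0],
    [[0,0,0],0],
    [[0,0,0],0],
  ],
)

```text
t: 21.5
tcp_pos: [0.5718, -0.1095, 0.0623]
tcp_rot: [0.728, 0.685, 0.0, 0.0]
ft_force: [-0.1, 0.2, -0.5]
gripper_width: 0.469
finger_force: 0.0
```

Emit:
play_rows(
  targets=[
    [[0,0,0],0],
    [[0,0,0],0],
    [[0,0,0],0],
  ],
  gripper=3.0,
)

```text
t: 21.75
tcp_pos: [0.5718, -0.1091, 0.0626]
tcp_rot: [0.728, 0.685, 0.0, 0.001]
ft_force: [0.3, 0.1, 0.7]
gripper_width: 0.351
finger_force: 0.0
```

Emit:
play_rows(
  targets=[
    [[0,-0.3,0],0],
    [[0,-0.2,0],0],
    [[0,0,0],0],
    [[0,0,0],0],
    [[0,0,0],0],
  ],
)

```text
t: 22.17
tcp_pos: [0.5668, -0.1088, 0.062]
tcp_rot: [0.728, 0.685, 0.0, 0.0]
ft_force: [1.7, 0.1, 0.5]
gripper_width: 0.353
finger_force: 0.7
```

Emit:
play_rows(
  targets=[
    [[0,-0.3,0],1],
    [[0,0,0],0],
    [[0,0,0],0],
    [[0,0,0],0],
  ],
)

```text
t: 22.5
tcp_pos: [0.5641, -0.1087, 0.0621]
tcp_rot: [0.734, 0.679, 0.001, 0.001]
ft_force: [3.3, -0.4, -0.5]
gripper_width: 0.352
finger_force: 2.1
```

Emit:
play_rows(
  targets=[
    [[0,-0.3,0],1],
    [[0,0,0],0],
    [[0,0,0],0],
    [[0,0,0],0],
  ],
)

```text
t: 22.83
tcp_pos: [0.5603, -0.1085, 0.0619]
tcp_rot: [0.74, 0.672, -0.0, 0.0]
ft_force: [2.4, -1.2, 1.0]
gripper_width: 0.349
finger_force: 1.6
```

Emit:
play_rows(
  targets=[
    [[0,0.3,0],0],
    [[0,0.3,0],0],
    [[0,0,0],0],
    [[0,0,0],0],
    [[0,0,0],0],
  ],
  gripper=4.0,
)

```text
t: 23.25
tcp_pos: [0.5658, -0.1088, 0.0615]
tcp_rot: [0.74, 0.672, -0.0, -0.001]
ft_force: [0.5, 0.7, -0.3]
gripper_width: 0.468
finger_force: 0.0
```

Emit:
play_rows(
  targets=[
    [[0,0,-1],0],
    [[0,0,-2],0],
    [[0,0,-3],0],
    [[0,0,-3],0],
    [[0,0,-3],0],
    [[-2,0,-2],0],
    [[-3,0,0],0],
    [[-3,0,0],0],
    [[-3,0,0],0],
    [[-3,0,0],0],
  ],
)

```text
t: 24.08
tcp_pos: [0.5524, -0.2494, 0.2029]
tcp_rot: [0.74, 0.672, 0.0, 0.0]
ft_force: [0.8, -0.8, -0.2]
gripper_width: 0.468
finger_force: 0.0
```

Emit:
play_rows(
  targets=[
    [[-3,3,0],0],
    [[-3,3,0],0],
    [[-3,3,0],0],
    [[-2,3,0],0],
    [[0,3,0],0],
    [[0,0,0],0],
    [[0,0,0],0],
    [[0,0,0],0],
  ],
)

```text
t: 24.75
tcp_pos: [0.6896, -0.37, 0.2018]
tcp_rot: [0.74, 0.672, -0.0, -0.001]
ft_force: [0.6, 1.2, 0.6]
gripper_width: 0.469
finger_force: 0.0
```

Run:
```python
from h import *
a=viewer.capture("top");b=viewer.capture("side")
for n,im in(("top",a),("side",b)):
    P=[]
    if n=="top":
        for u in range(224,238):
            col=im[165:190,u].astype(float).min(1);w=np.clip(col-120,0,None);P.append(plane(n,((u),165+(w*np.arange(25)).sum()/w.sum()),.064)[:2])
    else:
        for v in range(196,212):
            row=im[v,238:275].astype(float).min(1);w=np.clip(row-120,0,None);P.append(plane(n,(238+(w*np.arange(37)).sum()/w.sum(),v),.064)[:2])
    P=np.array(P);f=np.polyfit(P[:,1],P[:,0],1);print(n,"handle angle",-90-np.degrees(np.arctan(f[0])))
k1=np.load("pics/k1.npy");o=[cv2.resize(i[200:240,235:270],(400,457),interpolation=cv2.INTER_CUBIC) for i in(k1,b)]
cv2.imwrite("pics/end.png",np.hstack(o)[:,:,::-1])
```

```text
top handle angle -91.73966173802154
side handle angle -92.47355310883297
```

```bash
python3 -c "
from bench import ticket
print(ticket.finish_job())"
```

```text
the job is handed in; nothing more can be done
None
```

The job is handed in at about 25 s: the wrench is seated on the bolt's collar, the bolt is tight, and the handle has clicked with an estimated fold of 0.10–0.16 rad (from handle angle and push force, as the socket's own angle was too blurred to measure). The arm is clear, and its path kept away from the caps, shade and pad, though I took no final picture check of them.

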